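# Load the sawing jig with the next stick of smoking wood

## Task

Get the sawing jig ready for the next cut of smoking wood: take the sawn-off chunk out of the jig and lay it flat in the steel tray with the other chunk. Then lay the long stick on the jig with its square end towards the end stop, push it square and fully home into the corner, flush against both the fence and the end stop, and only then swing the clamp lever fully round to lock it. Do not knock over or shift the pepper mill, tin and onion standing around.

Things in the scene. Friction and masses are not known exactly. Their poses are not given: they have to be found in the camera images.
- jig: the sawing jig: pale wooden board 130 x 280 mm on rubber feet, fixed. Origin: centre of its underside; x points to the fence, y to the end stop, z up. Deck (top face) at z = 22. Fence along the x = +65 edge and end stop on the y = +140 end are wooden bars 20 mm thick, top at z = 42 mm
- corner (a point): the inner corner of the jig where fence and end stop meet, on the deck: x = 45 (inner face of the fence), y = 120 (inner face of the stop), z = 22 mm in the jig's frame. A saw slot cuts the fence at y = 58
- stick: the long stick of wood, 160 x 48 x 46 mm (length, width, height), brown. Origin: under its middle; x points along it to its square-cut end at x = +80; the other end is cut slanting (x = -60 on the +y side, -80 on the -y side); z up. 0.25 kg
- stick_end (a point): centre of the lower edge of the stick's square end (x = +80 mm in the stick's frame)
- chunk: the sawn-off chunk lying in the jig near the corner, 62 x 48 x 46 mm (length along its x, width, height). Origin: centre of its underside
- chunk_center (a point): centre of that chunk
- chunk_old: the chunk sawn before, of the same size, lying in the far (+x) half of the tray
- chunk_old_center (a point): centre of that earlier chunk
- tray: shallow open tray of sheet steel, fixed, 170 x 130 mm (x, y) outside, 164 x 124 inside, inner floor at z = 3, rim at z = 24 mm. Origin: centre of its underside. The half at its -x end is free
- clamp (a joint): angle of the jig's cam clamp lever (rad): 0 = open, lever pointing to the jig's -x; it swings anticlockwise from above to its stop at 1.6, fully closed, lever pointing to the jig's -y, cam pressing a stick that lies at the fence. It stays where left. Open (0 to 0.5) the cam leaves 8 mm spare width beside a stick at the fence; a stick off the fence blocks it
- clamp_knob (a point): top of the upright round knob at the end of the lever, 22 mm thick, held from 24 to 53 mm above the deck (this point), 100 mm from the pivot
- clamp_pivot (a point): pivot of the clamp, on the deck: x = -30.6, y = 20, z = 22 mm in the jig's frame. The cam is 20 mm in radius, its lobe 28 mm long, both up to 19 mm above the deck (bolt head 23); the lever arm is 18 mm wide, 5 to 17 mm above the deck
- pepper_mill: brown wooden pepper mill, 58 mm thick, 170 mm tall; origin under its centre
- tin_small: small food tin, 57 mm thick, 72 mm tall; origin under its centre
- onion: brown onion, 71 mm thick, 72 mm tall; origin under its centre

How it is judged (in metres and radians):
On the way, in this order (a step that is already met when the one before it is completed fails the run):
1. the sawn-off chunk lies flat in the tray, let go (x of chunk_center in the frame of tray between -0.082 and 0.082 m and y of chunk_center in the frame of tray between -0.062 and 0.062 m and z of chunk_center in the frame of tray below 0.0305 m and contact force between the fingers and chunk below 0.1 N and linear speed of chunk below 0.03 m/s), for 0.2 s.
2. the stick lies flush in the corner, against fence and end stop, while the clamp is still open (y of stick_end in the frame of jig above 0.1175 m and x of stick_end in the frame of jig between 0.0185 and 0.0235 m and angle between the x axis of stick and the y axis of jig, either way round below 0.025 rad and z of stick_end in the frame of jig below 0.0245 m and angle between stick's own z axis and vertical below 0.05 rad and value of joint clamp below 1 rad), for 0.2 s.
At the end, for the whole second after the job is handed in: Both chunks lie flat inside the tray. The stick lies on the deck with its square end within 2.5 mm of the end stop, its side within 2.5 mm of the fence and parallel to it within 0.025 rad, and the clamp lever is closed beyond 1.42 rad. Everything is at rest (x of chunk_center in the frame of tray between -0.082 and 0.082 m and y of chunk_center in the frame of tray between -0.062 and 0.062 m and z of each of chunk_center, chunk_old_center in the frame of tray below 0.0305 m and x of chunk_old_center in the frame of tray between -0.082 and 0.082 m and y of chunk_old_center in the frame of tray between -0.062 and 0.062 m and y of stick_end in the frame of jig above 0.1175 m and x of stick_end in the frame of jig between 0.0185 and 0.0235 m and angle between the x axis of stick and the y axis of jig, either way round below 0.025 rad and z of stick_end in the frame of jig below 0.0245 m and angle between stick's own z axis and vertical below 0.05 rad and value of joint clamp above 1.42 rad and linear speed of each of stick, chunk below 0.01 m/s); the robot touches nothing.
It fails at once if the pepper mill is shifted more than 25 mm or knocked over (distance of pepper_mill from where it was at the start of the episode above 0.025 m or angle between pepper_mill's own z axis and vertical above 0.4 rad).
It fails at once if the small tin is shifted more than 25 mm or knocked over (distance of tin_small from where it was at the start of the episode above 0.025 m or angle between tin_small's own z axis and vertical above 0.4 rad).
It fails at once if the onion is shifted more than 25 mm or knocked over (distance of onion from where it was at the start of the episode above 0.025 m or angle between onion's own z axis and vertical above 0.4 rad).
It also fails if it takes over 72 s, if anything falls off the work surface, if the arm or the gripper's body presses on something with over 40 N, if the wrist force passes 120 N, or if a joint passes its speed limit or range.

## Robot

A 6-joint arm with a two-finger parallel gripper is mounted at the origin on a cart in front of the work surface, level with it; the furniture and walls round the work are solid. World frame = base frame: x ahead of the robot, y to its left, z up, the work surface at z = 0. Lengths are in mm, angles in degrees, forces in N, time in s.
With the tool pointing down it reaches from about 350 to 850 mm from the base axis. Payload 8.1 kg.
Tool frame: the origin (TCP) lies on the centre line of the jaws, within the pads' length; the fingertips stand 14 mm ahead of it and the grasp point (between the pads) lies 5 mm behind it; z points along the fingers, y is the line along which they close (so a half turn about z gives the same grasp; the last joint's range is limited). The gripper opens to 85 mm and grips with 20 to 120 N. Pads are 22 mm wide; open, the fingers measure 114 mm over their backs; the gripper's body (76 mm by 85 mm) begins 54 mm behind the grasp point. The pads swing forward as they close: fully open they stand 13 mm farther back than shut.
Start: joints at [-74.565, 7.471, 85.268, -0, 87.261, -4.893], TCP at [208.462, -562.627, 245.292] pointing down, gripper open.
Joint ranges: [-169.43, 169.43], [-51.17, 129.36], [1.28, 143.12], [-76.62, 256.62], [0, 156.53], [-152.29, 152.29]. Speed limits (degrees/s): [136.94, 136.94, 159.86, 180, 180, 180].

## Interface

Orientations are given as [roll, pitch, yaw] about the fixed x, y, z axes, in that order (R = Rz(yaw) Ry(pitch) Rx(roll)).
In Python, from bench import sense, snapshot, camera_info, hand_in gives the robot as it stands. The module is installed in compiled form; this text tells all that it offers.
- The arm moves only by the tool apply_moves, never from a script. Its argument "deltas" is a list of rows, each a list of 7 numbers: the shift along the tool's x, y, z scaled (see below), then the turn, a rotation vector about the tool's x, y, z scaled (see below), then the opening, from 0 (shut) to 1 (fully open). In form: [[dx, dy, dz, ax, ay, az, claw], ...]. A call has 1 to 8 rows; each row shifts and turns the commanded pose from where the row before left it, along the tool's axes as they then stand; what a row does not reach is not made up. The controller multiplies each number of a shift by 0.03 m and each number of a turn by 0.08 rad. A row lasts 1/8 s, in which the tool goes at most 62.5 mm and 10.7 degrees, less where a joint would pass 70% of its speed; a pose out of reach is approached as far as the arm can. A call with a number of a shift or a turn outside -1 to 1 is refused whole. A call with a gripper value outside its range is refused whole. The fingers move at their own pace and stop on an object; "grip_force" is the grip in N (left out, the last holds). Time passes only in rows, so rows that do not move let the fingers close. It gives the time, the measured TCP pose, the force, the opening and the grip force at its end, in the units of the state.
- sense(): the state, without advancing time (a new reading comes with each control period).
- snapshot(name): name is "side" or "top" or "wrist"; returns the picture (384x512x3 uint8, red, green, blue); there is no depth.
- camera_info(name): a dict with "vertical_fov" (degrees; the focal length in pixels is half the picture's height over the tangent of half this angle, whatever the lens; pixels are square), "cx", "cy" (the principal point, pixels), "k1" (the pictures are not rectified: a ray, as slopes to the right and down, at radius r is drawn at 1 + k1 r^2 times it, then the intrinsics apply), "origin" and "rotation" of the camera in the world; the wrist camera has in their place "tool_from_camera" (4x4, takes a point from camera to tool coordinates, whose origin is the TCP and whose axes are the flange's). Camera axes: x right, y up, looking along -z (the intrinsics and any distortion apply to the point x, -y, -z); pixel columns grow to the right and rows downward; lengths in mm; the calibration is good to about 2 mm. A picture is of the moment at which its call begins: read the wrist's pose just before it. camera_info takes no time and is no camera call.
- hand_in(): hands the job in; it is judged then, once.
The state is a dict: "time": time; "joint_pos": joint angles; "qd": joint speeds; "joint_efforts": joint torques, N m; "tool_pos": TCP position; "tcp_rot": TCP orientation; "ft_force": force on the tool from outside, world axes, zero at the start; "wrist_torque": the same for the moment, N m; "finger_gap": finger opening in mm; "grip_force": force on a finger pad.
Only numpy, scipy, OpenCV 4.12 (cv2) and the standard library are available. Lean on these libraries where they do the work, as an engineer would, in place of code of your own. Each camera call takes 0.05 s, during which the arm holds its last target. There are 200 camera calls.

## Working session

There is one attempt and no reset: what is moved stays moved. The work goes in short steps, Python scripts to look and compute and a tool call to move; the robot and the scene stay as the last step left them, time stands still between calls to the robot, and variables do not carry over. Pictures are saved under pics/ and viewed, at most 10 in all, crops included, and the job is handed in when it is done.

Besides the shell and the picture viewer there is one more tool, called after "Request:" as a command line: name --pt "numbers of a row" for each row, then --argument value for the rest. apply_moves: Moves the arm, as the interface text tells. Its arguments: {"type":"object","properties":{"deltas":{"type":"array"},"grip_force":{"type":"number"}},"required":["deltas"]}

```bash
mkdir -p pics
python3 - <<'E'
from bench import *
import cv2,numpy as np
print(sense())
for n in ("side","top","wrist"):
    print(n,camera_info(n))
    im=snapshot(n)[:,:,::-1]; cv2.imwrite(f"pics/{n}0.png",im)
    if n!="wrist": cv2.imwrite(f"pics/{n}0b.png",cv2.resize(im,(800,600),interpolation=cv2.INTER_CUBIC))
E
```

```text
{'time': 0.0, 'joint_pos': array([-7.45649769e+01,  7.52051664e+00,  8.53315248e+01, -7.35980330e-04,
        8.72605611e+01, -4.89360549e+00]), 'qd': array([-0.03274975, -0.00531742, -0.00901387, -0.04772558, -0.04505953,
        0.03743739]), 'joint_efforts': array([ 2.61874535e-03, -5.69392526e+01, -5.00553310e+01, -1.04066062e-04,
        1.45515052e-02,  2.10682578e-05]), 'tool_pos': array([ 208.3092393 , -562.10115254,  244.16650038]), 'tcp_rot': array([-1.79887745e+02, -8.87323948e-03,  2.03286558e+01]), 'ft_force': array([0.33191933, 0.14254522, 0.09707647]), 'wrist_torque': array([ 0.02834691, -0.02247834, -0.05560577]), 'grip_force': 0.0, 'finger_gap': 85.44454947106406}
side {'vertical_fov': 47.97085006923802, 'cx': 259.18120317977167, 'cy': 192.91011514479015, 'k1': -0.012740376213103526, 'origin': array([  446.29863778, -1265.56658052,   832.15838125]), 'rotation': array([57.3489951 , -1.37643472, -2.41563215])}
top {'vertical_fov': 53.52353063611757, 'cx': 254.32277176110938, 'cy': 192.28593569922523, 'k1': -0.1308251575596062, 'origin': array([ 425.80262436, -103.39564466, 1141.9646609 ]), 'rotation': array([  4.64264587,   1.35040285, -90.57747945])}
wrist {'vertical_fov': 59.12918292698538, 'cx': 255.88442512488214, 'cy': 185.1386243304025, 'k1': -0.05835410729581008, 'tool_from_camera': array([[ 5.24210353e-04,  9.59375656e-01,  2.82131310e-01,
         7.33775558e+01],
       [ 9.99999860e-01, -5.22510769e-04, -8.12606290e-05,
         3.32276930e-01],
       [ 6.94571786e-05,  2.82131314e-01, -9.59375796e-01,
        -1.29074935e+02],
       [ 0.00000000e+00,  0.00000000e+00,  0.00000000e+00,
         1.00000000e+00]])}
```

View pics/top0b.png

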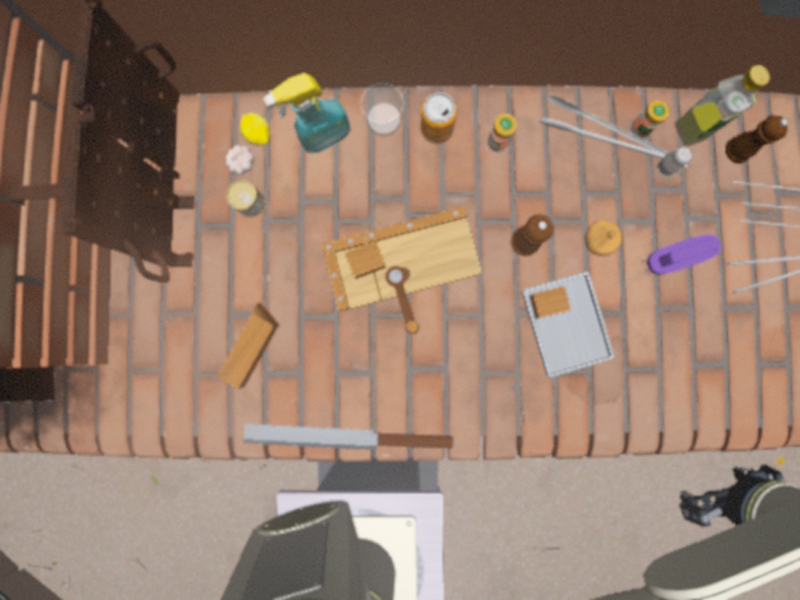

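View pics/side0b.png

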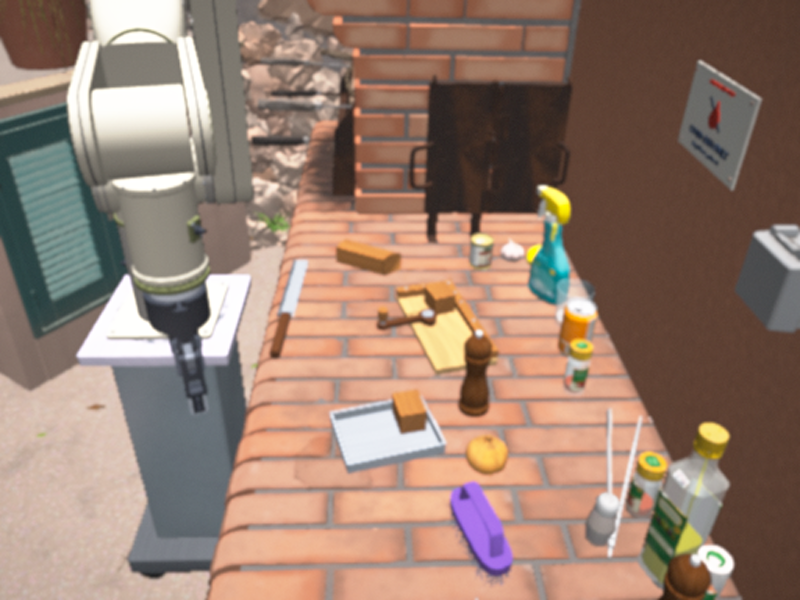

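The top view (800 px scale) shows the jig with fence corners at (325,245) and (466,209), and its chunk at (365,260). The clamp pivot is at (397,275) and the knob at (411,326). The tray corners are (524,290), (588,273), (613,355) and (551,376), with the old chunk at (549,302). The stick runs from (268,312) to (232,380), the pepper mill stands near (530,240), the onion at (603,238) and the tin at (243,195). The side view agrees with this layout.

```bash
cat > h.py <<'E'
import numpy as np, cv2
from scipy.spatial.transform import Rotation as R
from scipy.optimize import least_squares
from bench import *
def cam(n,s=None):
    c=camera_info(n)
    K=[192/np.tan(np.radians(c['vertical_fov'])/2),c['cx'],c['cy'],c['k1']]
    if n=='wrist':
        s=s or sense(); T=np.eye(4); T[:3,:3]=R.from_euler('xyz',s['tcp_rot'],degrees=True).as_matrix(); T[:3,3]=s['tool_pos']
        T=T@c['tool_from_camera']; return K,T[:3,:3],T[:3,3]
    return K,R.from_euler('xyz',c['rotation'],degrees=True).as_matrix(),np.array(c['origin'])
def proj(C,P):
    K,Rm,o=C; p=(np.atleast_2d(P)-o)@Rm; a=p[:,0]/-p[:,2]; b=-p[:,1]/-p[:,2]; d=1+K[3]*(a*a+b*b)
    return np.c_[K[1]+K[0]*a*d,K[2]+K[0]*b*d]
def onz(C,px,z):
    K,Rm,o=C; px=np.atleast_2d(np.float64(px)); q=(px-[K[1],K[2]])/K[0]; u=q.copy()
    for _ in range(20): u=q/(1+K[3]*(u**2).sum(1,keepdims=True))
    d=np.c_[u[:,0],-u[:,1],-np.ones(len(u))]@Rm.T
    return o+d*((z-o[2])/d[:,2:])
def tri(obs):  # obs: list of (C,px)
    f=lambda P: np.concatenate([(proj(C,P)[0]-px) for C,px in obs])
    r=least_squares(f,[500,0,30]); return r.x,r.fun
def frame(x,y,yaw,P):
    c,s=np.cos(yaw),np.sin(yaw); P=np.atleast_2d(np.float64(P)); return np.c_[x+c*P[:,0]-s*P[:,1],y+s*P[:,0]+c*P[:,1],P[:,2]]
def fit(obs,x0): # obs list of (C, localP, px); planar pose x,y,yaw deg
    f=lambda q: np.concatenate([(proj(C,frame(q[0],q[1],np.radians(q[2]),L))-px).ravel() for C,L,px in obs])
    r=least_squares(f,x0,loss='soft_l1'); return r.x,np.abs(r.fun).max(),r.fun.round(1)
def totool(P,s=None):
    s=s or sense(); return R.from_euler('xyz',s['tcp_rot'],degrees=True).inv().apply(np.array(P)-s['tool_pos'])
E
python3 - <<'E'
from h import *
C=cam('top')
def g(n,pts,z): print(n,onz(C,np.array(pts)*.64,z)[:,:2].round(0).tolist())
g('jig',[(325,245),(466,209),(481,270),(343,308)],35)
g('chunk',[(365,260)],68); g('knob',[(411,326)],75); g('piv',[(397,275)],42)
g('tray',[(524,290),(588,273),(613,355),(551,376)],24); g('old',[(549,302)],49)
g('stick',[(260,305),(276,322),(242,387),(220,378)],46); g('mill',[(539,225)],165); g('onion',[(603,238)],40); g('tin',[(243,190)],72)
im=cv2.imread('pics/top0.png')
a=cv2.resize(im[125:255,130:330],(800,520),interpolation=cv2.INTER_CUBIC)
cv2.imwrite('pics/c1.png',a)
E
```

```text
jig [[623.0, 58.0], [688.0, -210.0], [571.0, -236.0], [503.0, 24.0]]
chunk [[588.0, -21.0]]
knob [[466.0, -103.0]]
piv [[563.0, -78.0]]
tray [[534.0, -318.0], [565.0, -442.0], [408.0, -485.0], [371.0, -365.0]]
old [[509.0, -359.0]]
stick [[510.0, 179.0], [478.0, 148.0], [357.0, 212.0], [374.0, 255.0]]
mill [[629.0, -319.0]]
onion [[630.0, -469.0]]
tin [[724.0, 208.0]]
```

View pics/c1.png

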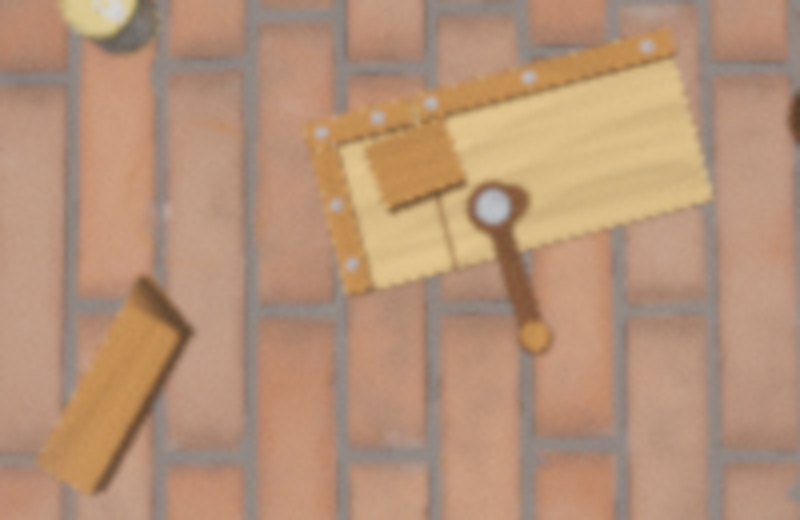

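The crop shows the stick's slanted end at its far end, near (165,300). Its square end is at (70,478), towards the robot. The chunk sits against the fence region at (415,165), and the clamp is open with its knob at (536,337). I'll move the wrist camera over the tray first.

Request:
apply_moves --pt "0.95 -0.12 -0.11 0 0 0 1" --pt "0.95 -0.12 -0.11 0 0 0 1" --pt "0.95 -0.12 -0.11 0 0 0 1" --pt "0.95 -0.12 -0.11 0 0 0 1" --pt "0.95 -0.12 -0.11 0 0 0 1" --pt "0.95 -0.12 -0.11 0 0 0 1" --pt "0.95 -0.12 -0.11 0 0 0 1" --pt "0.95 -0.12 -0.11 0 0 0 1"

```text
time: 1.15
tool_pos: [412.9, -455.8, 271.4]
tcp_rot: [-180.0, 0.0, 20.3]
ft_force: [0.1, 0.1, -0.2]
finger_gap: 85.3
grip_force: 0.0
```

Request:
apply_moves --pt "0.95 -0.12 -0.11 0 0 0 1" --pt "0.95 -0.12 -0.11 0 0 0 1" --pt "0.95 -0.12 -0.11 0 0 0 1" --pt "0.95 -0.12 -0.11 0 0 0 1" --pt "0.95 -0.12 -0.11 0 0 0 1" --pt "0 0 0 0 0 0 1" --pt "0 0 0 0 0 0 1"

```text
time: 2.02
tool_pos: [539.1, -390.2, 287.6]
tcp_rot: [-180.0, 0.0, 20.3]
ft_force: [-0.7, 0.1, -0.5]
finger_gap: 85.5
grip_force: 0.0
```

Run:
```python
from h import *
s=sense(); im=snapshot('wrist')[:,:,::-1]; cv2.imwrite('pics/w1.png',im); print(s['tool_pos'],s['tcp_rot'],s['time'])
np.save('w1.npy',np.r_[s['tool_pos'],s['tcp_rot']])
```

```text
[ 539.13041617 -390.18991745  287.63021978] [-1.79967038e+02  4.83400154e-02  2.03337569e+01] 2.025
```

View pics/w1.png

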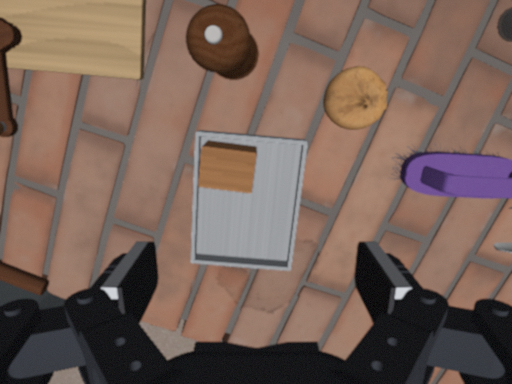

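The wrist view shows the tray rim corners at (195,132), (307,142), (290,270) and (190,264). The old chunk's top spans (201,150)–(255,190). The mill is at (215,40) and the onion at (356,98). Next I'll go over the jig and turn to its direction.

Request:
apply_moves --pt "0.66 -0.95 0 0 0 0 1" --pt "0.66 -0.95 0 0 0 0 1" --pt "0.6 -0.95 0 0 0 0 1" --pt "0.6 -0.95 0 0 0 0 1" --pt "0.5 -0.95 0 0 0 0 1" --pt "0.5 -0.95 0 0 0 0 1" --pt "0.5 -0.95 0 0 0 0 1" --pt "0.5 -0.95 0 0 0 0 1"

```text
time: 3.08
tool_pos: [587.0, -129.1, 288.2]
tcp_rot: [180.0, 0.0, 20.2]
ft_force: [0.5, -0.4, 0.0]
finger_gap: 85.5
grip_force: 0.0
```

Request:
apply_moves --pt "0.3 -0.95 0 0 0 0 1" --pt "0.3 -0.95 0 0 0 0 1" --pt "0 0 0 0 0 -1 1" --pt "0 0 0 0 0 -1 1" --pt "0 0 0 0 0 -1 1" --pt "0 0 0 0 0 -1 1" --pt "0 0 0 0 0 -1 1" --pt "0 0 0 0 0 -1 1"

```text
time: 4.08
tool_pos: [584.1, -70.5, 288.1]
tcp_rot: [-180.0, 0.0, 47.9]
ft_force: [0.9, -0.5, 0.1]
finger_gap: 85.5
grip_force: 0.0
```

Request:
apply_moves --pt "0 0 0 0 0 -1 1" --pt "0 0 0 0 0 -1 1" --pt "0 0 0 0 0 -1 1" --pt "0 0 0 0 0 -1 1" --pt "0 0 0 0 0 -1 1" --pt "0 0 0 0 0 -1 1" --pt "0 0 0 0 0 -1 1" --pt "0 0 0 0 0 -1 1"

```text
time: 5.08
tool_pos: [584.1, -70.5, 288.2]
tcp_rot: [-180.0, 0.0, 84.6]
ft_force: [-0.6, 1.0, -0.7]
finger_gap: 85.6
grip_force: 0.0
```

Request:
apply_moves --pt "0 0 0 0 0 -1 1" --pt "0 0 0 0 0 -1 1" --pt "0 0 0 0 0 -1 1" --pt "0 0 0 0 0 -1 1" --pt "0 0 0 0 0 0 1" --pt "0 0 0 0 0 0 1"

```text
time: 5.82
tool_pos: [584.4, -70.0, 288.2]
tcp_rot: [-180.0, 0.0, 102.7]
ft_force: [0.3, 0.2, 0.4]
finger_gap: 85.7
grip_force: 0.0
```

Run:
```python
from h import *
s=sense(); im=snapshot('wrist')[:,:,::-1]; cv2.imwrite('pics/w2.png',im); print(s['tool_pos'],s['tcp_rot'],s['time'])
np.save('w2.npy',np.r_[s['tool_pos'],s['tcp_rot']])
cv2.imwrite('pics/w2b.png',cv2.resize(im,(800,600),interpolation=cv2.INTER_CUBIC))
```

```text
[584.39808726 -69.96188388 288.19301119] [-1.79996216e+02  4.69273161e-03  1.02687360e+02] 5.825
```

View pics/w2b.png

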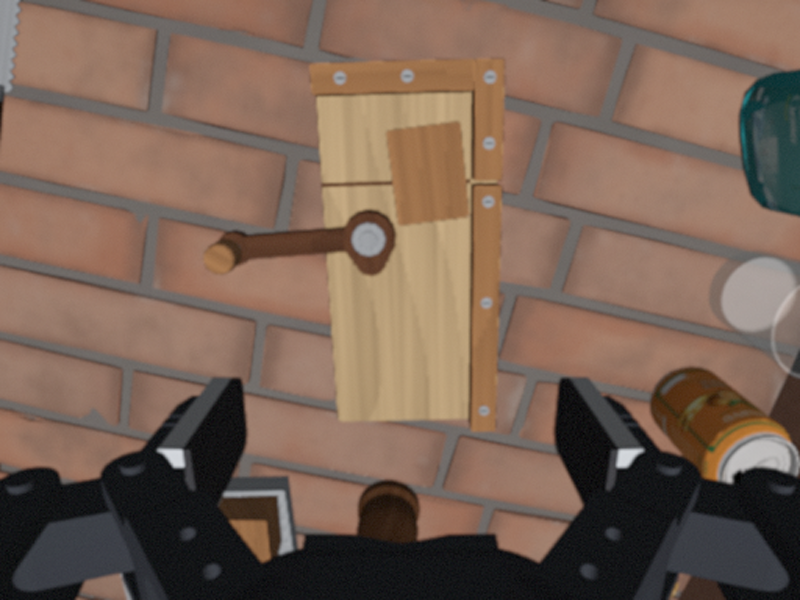

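The wrist view (800 px scale) shows the jig corners at (504,58), (311,63), (496,430) and (338,421), with the inner corner at (472,93). The chunk's top corners are (386,130), (460,121), (468,217) and (397,226). The bolt is at (368,239) and the knob at (219,256). Now I'll fit the poses.

Run:
```python
from h import *
def W(f):
    v=np.load(f); return cam('wrist',{'tool_pos':v[:3],'tcp_rot':v[3:]})
T=cam('top');A=W('w1.npy');B=W('w2.npy')
c=lambda p: np.array(p)/4+[130,125]; w=lambda p: np.array(p)*.64
tr=[(85,65,24),(85,-65,24),(-85,-65,24),(-85,65,24)]
print('tray',fit([(A,tr,np.array([(195,132),(307,142),(290,270),(190,264)])),(T,tr,w([(524,290),(588,273),(613,355),(551,376)]))],[470,-400,16]))
jw=[(65,140,42),(-65,140,42),(65,-140,42),(45,120,42),(-65,120,42),(-65,-140,22)]
pw=w([(504,58),(311,63),(496,430),(472,93),(317,97),(338,421)])
jt=[(65,140,42),(65,-140,42),(-65,-140,22),(-65,140,42)]; pt=c([(305,125),(672,32),(713,198),(346,294)])
print('jigW',fit([(B,jw,pw)],[597,-90,14])); q=fit([(B,jw,pw),(T,jt,pt)],[597,-90,14]);print('jig',q)
x,y,a=q[0]
inv=lambda P:(R.from_euler('z',-a,degrees=True).apply(P-np.array([x,y,0]))).round(1)
cw=w([(460,121),(468,217),(397,226),(386,130)]); ct=c([(365,147),(447,122),(466,180),(388,207)])
for i in range(4):
    P,e=tri([(B,cw[i]),(T,ct[i])]); print('chunk corner',P.round(1),inv(P),e.round(1))
P=onz(B,cw,68); print('chunk z68',P.round(1).tolist(),inv(P).tolist(),P.mean(0))
P,e=tri([(B,w((219,257))),(T,c((536,334)))]);print('knob',P,inv(P),e)
print('piv',inv(onz(B,w([(368,239)]),45)))
```

```text
tray (array([ 469.11735   , -403.86479562,   15.45395549]), np.float64(1.4471812597201392), array([-0. ,  0.2, -0.7, -0.3, -0.3,  0.3,  0.6, -1.4,  0.3,  0. ,  0.6,
       -1.1,  1.4,  1.3, -0.3,  0.5]))
jigW (array([599.37498033, -87.84482557,  14.28926166]), np.float64(3.380217556715934), array([ 0.9,  0.2, -0.8,  0.5, -0. ,  1.1,  2. , -1.6, -3.4, -1.1,  0.1,
        1.2]))
jig (array([598.88219047, -87.92161057,  14.27854697]), np.float64(3.8323683622247984), array([ 0.5,  0.2, -1.3,  0.5, -0.4,  1.1,  1.6, -1.6, -3.8, -1.2, -0.3,
        1.2, -0.6, -1.3, -0.4, -2.5,  0.5, -0.8,  0. , -0.9]))
chunk corner [610.1  19.   23. ] [ 37.3 100.9  23. ] [-0.1 -0.1  0.2 -0.2]
chunk corner [628.7 -43.7  46.4] [39.8 35.5 46.4] [-0.7 -0.3  0.3 -1.9]
chunk corner [581.3 -58.6  60.3] [-9.8 32.8 60.3] [-0.3 -0.3  0.5 -1. ]
chunk corner [560.7   1.   47.9] [-15.1  95.6  47.9] [ 0.   0.1 -0.2  0.2]
chunk z68 [[605.7, 16.8, 68.0], [626.0, -41.3, 68.0], [581.4, -57.5, 68.0], [561.1, 1.1, 68.0]] [[32.4, 99.8, 68.0], [37.8, 38.5, 68.0], [-9.4, 33.8, 68.0], [-14.6, 95.5, 68.0]] [593.57013537 -20.22282513  68.        ]
knob [ 466.97886342 -105.56383455   65.20116975] [-132.2   15.4   65.2] [ 0.02144608  0.03637143 -0.08334316  0.0769263 ]
piv [[-30.6  21.1  45. ]]
```

Request:
apply_moves --pt "0.52 0.22 0.95 0 0 -0.47 1" --pt "0.52 0.22 0.95 0 0 -0.47 1" --pt "0.52 0.22 0.95 0 0 -0.47 1" --pt "0 0 0.95 0 0 0 1" --pt "0 0 0.95 0 0 0 1" --pt "0 0 0 0 0 0 1" --pt "0 0 0 0 0 0 1"

```text
time: 6.75
tool_pos: [592.2, -19.3, 147.0]
tcp_rot: [179.9, 0.0, 109.3]
ft_force: [-0.3, 0.7, -1.1]
finger_gap: 85.7
grip_force: 0.0
```

Run:
```python
from h import *
s=sense();print(s['tool_pos'],s['tcp_rot'],totool([593.6,-20.2,59.5],s)/30)
```

```text
[592.24722357 -19.29464095 146.97668989] [1.79934955e+02 3.27806396e-02 1.09263909e+02] [-0.04169755  0.02930094  2.91594914]
```

Request:
apply_moves --pt "-0.04 0.03 0.9 0 0 0 1" --pt "0 0 0.9 0 0 0 1" --pt "0 0 0.7 0 0 0 1" --pt "0 0 0.4 0 0 0 1" --pt "0 0 0 0 0 0 0" --pt "0 0 0 0 0 0 0" --pt "0 0 0 0 0 0 0" --pt "0 0 0 0 0 0 0" --grip_force 40

```text
time: 7.75
tool_pos: [594.0, -20.1, 60.1]
tcp_rot: [179.9, 0.1, 109.3]
ft_force: [-0.2, 0.6, 5.7]
finger_gap: 47.3
grip_force: 43.5
```

Request:
apply_moves --pt "0 0 0 0 0 0 0" --pt "0 0 0 0 0 0 0"

```text
time: 8.0
tool_pos: [594.0, -20.1, 60.1]
tcp_rot: [179.9, 0.1, 109.3]
ft_force: [0.4, -0.1, 5.7]
finger_gap: 47.2
grip_force: 43.5
```

Request:
apply_moves --pt "0 0 -0.8 0 0 0 0" --pt "0 0 -1 0 0 0 0" --pt "0 0 -1 0 0 0 0" --pt "-0.5 -0.43 -0.2 0 0 0 0" --pt "-0.94 -0.8 0 0 0 0 0" --pt "-0.94 -0.8 0 0 0 0 0" --pt "-0.94 -0.8 0 0 0 0 0" --pt "-0.94 -0.8 0 0 0 0 0"

```text
time: 9.0
tool_pos: [530.3, -178.2, 147.0]
tcp_rot: [-179.9, -0.1, 109.3]
ft_force: [0.0, 0.1, -0.9]
finger_gap: 47.2
grip_force: 42.8
```

Request:
apply_moves --pt "-0.94 -0.8 0 0 0 0 0" --pt "-0.94 -0.8 0 0 0 0 0" --pt "-0.94 -0.8 0 0 0 0 0" --pt "-0.94 -0.8 0 0 0 0 0" --pt "-0.94 -0.8 0 0 0 0 0" --pt "-0.94 -0.8 0 0 0 0.42 0" --pt "-0.94 -0.8 0 0 0 0.42 0" --pt "0 0 0 0 0 0 0"

```text
time: 10.0
tool_pos: [435.0, -420.2, 147.0]
tcp_rot: [-179.9, -0.1, 105.2]
ft_force: [0.4, 0.6, -1.4]
finger_gap: 47.2
grip_force: 42.7
```

Run:
```python
from h import *
s=sense();print(s['tool_pos'],s['tcp_rot'],s['finger_gap'],totool([434,-434.4,41.5],s)/30)
```

```text
[ 435.00126785 -420.17127795  147.03249743] [-1.79902707e+02 -7.48325280e-02  1.05218522e+02] 47.17928931898146 [-0.45349108 -0.1507344   3.51742165]
```

Request:
apply_moves --pt "-0.45 -0.15 0.5 0 0 0 0" --pt "0 0 1 0 0 0 0" --pt "0 0 1 0 0 0 0" --pt "0 0 0.6 0 0 0 0" --pt "0 0 0.2 0 0 0 0" --pt "0 0 0.15 0 0 0 0" --pt "0 0 0 0 0 0 0"

```text
time: 10.88
tool_pos: [437.5, -432.6, 46.0]
tcp_rot: [180.0, 0.1, 105.5]
ft_force: [0.6, -0.4, -0.9]
finger_gap: 47.1
grip_force: 42.7
```

Request:
apply_moves --pt "0 0 0.1 0 0 0 0" --pt "0 0 0.04 0 0 0 0" --pt "0 0 0.03 0 0 0 0" --pt "0 0 0 0 0 0 0"

```text
time: 11.38
tool_pos: [437.4, -432.4, 41.1]
tcp_rot: [180.0, 0.0, 105.4]
ft_force: [-2.6, 3.0, 6.4]
finger_gap: 46.9
grip_force: 43.5
```

Request:
apply_moves --pt "0 0 0 0 0 0 0.8" --pt "0 0 0 0 0 0 0.8" --pt "0 0 0 0 0 0 0.8" --pt "0 0 -0.5 0 0 0 0.8" --pt "0 0 -1 0 0 0 0.8" --pt "0 0 -1 0 0 0 1" --pt "0 0 -1 0 0 0 1" --pt "0 0 -1 0 0 0 1"

```text
time: 12.38
tool_pos: [437.3, -432.3, 177.5]
tcp_rot: [180.0, 0.1, 105.4]
ft_force: [-0.0, -1.3, 0.3]
finger_gap: 85.3
grip_force: 0.0
```

Request:
apply_moves --pt "0.95 0.25 -1 0 0 0 1" --pt "0.95 0.25 -1 0 0 0 1" --pt "0.95 0.25 -1 0 0 0 1" --pt "0.95 0.25 -0.8 0 0 0 1" --pt "0.95 0.25 0 0 0 0 1" --pt "0.95 0.25 0 0 0 0 1" --pt "0.95 0.25 0 0 0 0 1" --pt "0.95 0.25 0 0 0 0 1"

```text
time: 13.38
tool_pos: [434.2, -195.4, 290.4]
tcp_rot: [179.9, 0.1, 105.4]
ft_force: [0.6, -0.3, -0.1]
finger_gap: 85.7
grip_force: 0.0
```

Request:
apply_moves --pt "0.95 0.25 0 0 0 0 1" --pt "0.95 0.25 0 0 0 0 1" --pt "0.95 0.25 0 0 0 0 1" --pt "0.95 0.25 0 0 0 0 1" --pt "0.95 0.25 0 0 0 0 1" --pt "0.95 0.25 0 0 0 0 1" --pt "0.95 0.25 0 0 0 0 1" --pt "0.95 0.25 0 0 0 0 1"

```text
time: 14.38
tool_pos: [431.2, 40.3, 290.3]
tcp_rot: [179.9, 0.0, 105.4]
ft_force: [-0.4, 0.4, 0.2]
finger_gap: 85.3
grip_force: 0.0
```

Request:
apply_moves --pt "0.95 0.25 0 0 0 0 1" --pt "0.95 0.25 0 0 0 0 1" --pt "0.95 0.25 0 0 0 0 1" --pt "0.95 0.25 0 0 0 0 1" --pt "0 0 0 0 0 0 1" --pt "0 0 0 0 0 0 1"

```text
time: 15.12
tool_pos: [429.9, 156.9, 289.8]
tcp_rot: [180.0, 0.0, 105.5]
ft_force: [0.0, 0.0, -0.5]
finger_gap: 85.3
grip_force: 0.0
```

Run:
```python
from h import *
s=sense(); im=snapshot('wrist')[:,:,::-1]; cv2.imwrite('pics/w3.png',im); print(s['tool_pos'],s['tcp_rot'],s['time'])
np.save('w3.npy',np.r_[s['tool_pos'],s['tcp_rot']])
t=snapshot('top')[:,:,::-1]; cv2.imwrite('pics/top1.png',t)
a=cv2.resize(im,(800,600),interpolation=cv2.INTER_CUBIC)
b=cv2.resize(t[165:250,325:400],(300,340),interpolation=cv2.INTER_CUBIC)
a[260:,500:]=b
cv2.imwrite('pics/w3b.png',a)
```

```text
[429.91471403 156.88181675 289.75075848] [1.79959961e+02 2.50036183e-02 1.05473028e+02] 15.125
```

View pics/w3b.png

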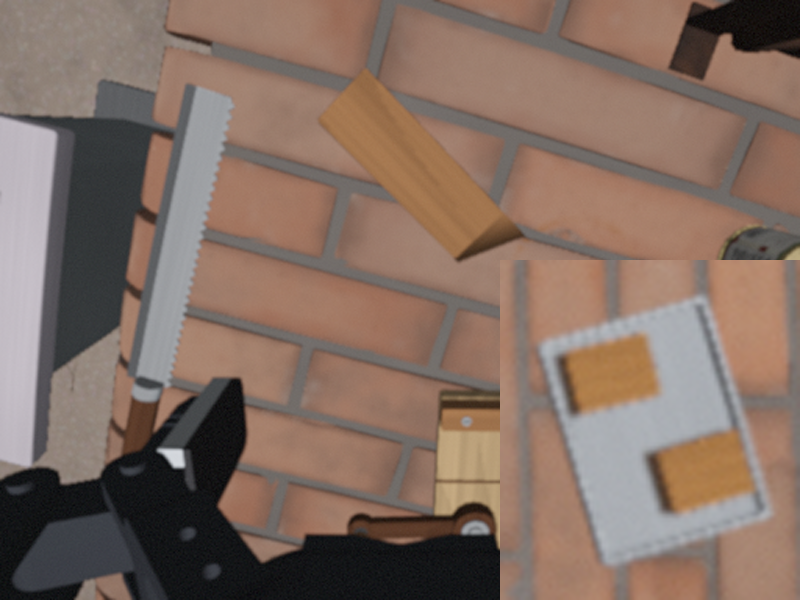

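The inset shows both chunks flat in the tray. The stick's square end is at (366,70) and (319,121), and its slanted end is near (457,260)–(523,237). I'll zoom in to read the corners accurately.

Run:
```python
import cv2
im=cv2.imread('pics/w3.png')
cv2.imwrite('pics/w3c.png',cv2.resize(im[35:175,195:345],None,fx=4,fy=4,interpolation=cv2.INTER_CUBIC))
```

```text
(no output)
```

View pics/w3c.png

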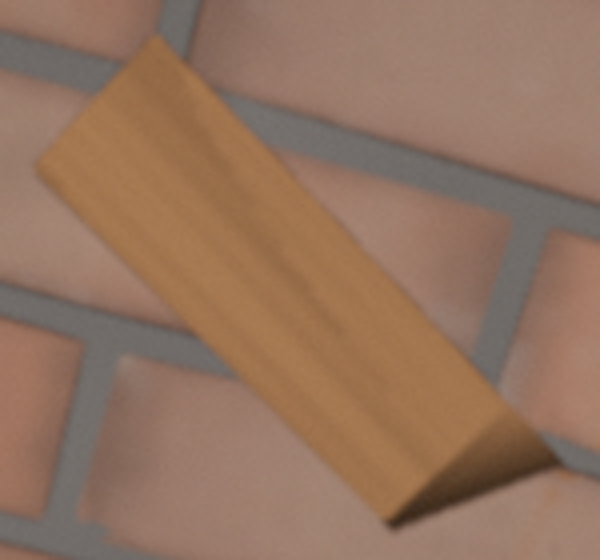

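Run:
```python
from h import *
def W(f):
    v=np.load(f); return cam('wrist',{'tool_pos':v[:3],'tcp_rot':v[3:]})
T=cam('top');B=W('w3.npy')
c=lambda p: np.array(p)/4+[130,125]; w=lambda p: np.array(p)/4+[195,35]-.0
L=np.array([(80,24,46),(80,-24,46),(-60,24,46),(-80,-24,46)],float)
pw=w([(38,168),(155,36),(390,525),(558,462)]); pt=c([(98,493),(40,465),(191,330),(145,277)])
print(fit([(B,L,pw)],[430,200,151])); print(fit([(T,L,pt)],[430,200,151])); q=fit([(B,L,pw),(T,L,pt)],[430,200,151])
for i in range(4): print(tri([(B,pw[i]),(T,pt[i])]))
P=onz(B,pw,46);print(P.round(1), np.linalg.norm(P[0]-P[1]),np.linalg.norm(P[0]-P[2]),np.linalg.norm(P[1]-P[3]))
s=sense(); 
for q in (fit([(B,L,pw)],[430,200,151])[0],):
    x,y,a=q; g=frame(x,y,np.radians(a),[(0,0,38)])[0]; print(g,totool(g,s)/30,(a-s['tcp_rot'][2])/np.degrees(.08))
```

```text
(array([436.57083937, 201.66995435, 150.39635321]), np.float64(2.566878459223176), array([-2.6, -0.2, -0.2, -1.4,  0.3,  1.8,  1.7,  0.5]))
(array([433.37599818, 196.16942899, 150.598973  ]), np.float64(1.1816882634355466), array([-0.4,  1.2,  0.2,  0. , -0.3, -0.2,  0.5, -0.8]))
(array([354.17182049, 220.47791022,  21.3498217 ]), array([-0.04947255, -0.02632469,  0.04068694, -0.14525562]))
(array([377.37193776, 262.59221919,  27.37355297]), array([-0.29651461, -0.13517618,  0.17894778, -0.88673971]))
(array([478.0494173 , 149.7228628 ,  29.82159586]), array([-0.5607686 , -0.0113764 , -0.40653281, -1.34992997]))
(array([516.47830203, 182.28200972,  42.11454886]), array([-0.53773102,  0.07887712, -0.67783755, -1.26893518]))
[[357.8 220.8  46. ]
 [379.4 260.8  46. ]
 [475.9 153.1  46. ]
 [516.  183.   46. ]] 45.41806456159407 136.1574834346452 157.21710277227578
[436.57083937 201.66995435  38.        ] [1.39618154 0.60658769 8.38294273] 9.816034019046109
```

Request:
apply_moves --pt "0.79 0.17 0.6 0 0 0 1" --pt "0.79 0.17 0.6 0 0 0 1" --pt "0 0 0.7 0 0 -1 1" --pt "0 0 0.7 0 0 -1 1" --pt "0 0 0.7 0 0 -1 1" --pt "0 0 0.7 0 0 -1 1" --pt "0 0 0.7 0 0 -1 1" --pt "0 0 0.7 0 0 -1 1"

```text
time: 16.23
tool_pos: [427.4, 204.7, 126.6]
tcp_rot: [180.0, 0.0, 133.0]
ft_force: [0.8, 0.2, 0.2]
finger_gap: 85.5
grip_force: 0.0
```

Request:
apply_moves --pt "0 0 0 0 0 -1 1" --pt "0 0 0 0 0 -1 1" --pt "0 0 0 0 0 -1 1" --pt "0 0 0 0 0 -0.8 1" --pt "0 0 0 0 0 0 1" --pt "0 0 0 0 0 0 1"

```text
time: 16.98
tool_pos: [427.3, 205.2, 127.2]
tcp_rot: [180.0, 0.0, 150.2]
ft_force: [-0.6, -0.6, 0.7]
finger_gap: 85.3
grip_force: 0.0
```

Run:
```python
from h import *
s=sense();print(s['tool_pos'],s['tcp_rot'],totool([426.8,205,38],s)/30)
im=snapshot('wrist')[:,:,::-1]; cv2.imwrite('pics/w4.png',im)
```

```text
[427.30374191 205.19674876 127.21562605] [1.79994893e+02 7.71559478e-03 1.50239604e+02] [ 0.01172186 -0.01429319  2.97385139]
```

View pics/w4.png

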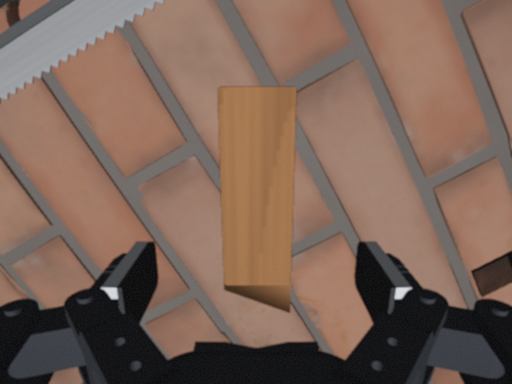

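The stick is centred between the jaws and aligned. Its square end is the edge from (220,87) to (297,87). I'll go down and grip it.

Request:
apply_moves --pt "0 0 0.9 0 0 0 1" --pt "0 0 0.9 0 0 0 1" --pt "0 0 0.75 0 0 0 1" --pt "0 0 0.42 0 0 0 1" --pt "0 0 0 0 0 0 0" --pt "0 0 0 0 0 0 0" --pt "0 0 0 0 0 0 0" --pt "0 0 0 0 0 0 0" --grip_force 40

```text
time: 18.02
tool_pos: [428.1, 206.0, 39.2]
tcp_rot: [179.9, 0.1, 150.4]
ft_force: [-0.8, -0.6, 6.1]
finger_gap: 47.1
grip_force: 43.1
```

Request:
apply_moves --pt "0 0 0 0 0 0 0" --pt "0 0 -0.8 0 0 0 0" --pt "0 0 -1 0 0 0 0" --pt "0 0 -1 0 0 0 0" --pt "0 0 -1 0 0 0 0" --pt "0 0 0 0 0 0 0" --pt "0 0 0 0 0 0 0"

```text
time: 18.9
tool_pos: [426.4, 205.4, 150.5]
tcp_rot: [-179.9, -0.1, 150.4]
ft_force: [-0.5, -0.0, -3.3]
finger_gap: 47.1
grip_force: 42.5
```

Run:
```python
from h import *
s=sense();print(s['tool_pos'],s['tcp_rot'],s['finger_gap'])
im=snapshot('wrist')[:,:,::-1]; cv2.imwrite('pics/w5.png',im)
C=cam('wrist',s)
# brown mask of stick
hsv=cv2.cvtColor(im,cv2.COLOR_BGR2HSV)
for cidx in (240,256,272):
    g=cv2.GaussianBlur(im,(5,5),0)[:,cidx].astype(int); d=np.abs(np.diff(g,axis=0)).sum(1); k=np.argsort(d[:200])[-4:]; print(cidx,sorted(k.tolist()),d[k])
def W(pos,yaw): return cam('wrist',{'tool_pos':pos,'tcp_rot':yaw})
s4={'tool_pos':np.array([427.3,205.2,127.2]),'tcp_rot':np.array([180,0,150.24])}
C4=cam('wrist',s4)
for p in [(220,87),(297,87),(224,286),(291,308)]: print(totool(onz(C4,p,46)[0],s4).round(1))
```

```text
[426.39195153 205.39685548 150.54940019] [-1.79932485e+02 -6.07547735e-02  1.50366645e+02] 47.117886569690405
240 [83, 84, 86, 87] [17 18 23 29]
256 [83, 84, 86, 87] [16 17 21 21]
272 [84, 85, 86, 87] [19 21 25 25]
[ 70.  -20.5  81.2]
[70.  25.7 81.2]
[-66.5 -21.7  81.2]
[-85.2  26.8  81.2]
```

Request:
apply_moves --pt "-0.93 -0.43 0 0 0 0 0" --pt "-0.93 -0.43 0 0 0 0 0" --pt "-0.93 -0.43 0 0 0 0 0" --pt "-0.93 -0.43 0 0 0 0 0" --pt "-0.93 -0.43 0 0 0 0 0" --pt "-0.93 -0.43 0 0 0 0 0" --pt "-0.93 -0.43 0 0 0 0 0" --pt "-0.93 -0.43 0 0 0 0 0"

```text
time: 19.95
tool_pos: [569.4, 4.8, 149.5]
tcp_rot: [-179.9, -0.2, 150.4]
ft_force: [0.3, 0.7, -3.7]
finger_gap: 47.3
grip_force: 42.4
```

Request:
apply_moves --pt "-0.93 -0.43 0 0 0 0 0" --pt "-0.93 -0.43 0 0 0 0 0" --pt "0 0 0 0 0 1 0" --pt "0 0 0 0 0 1 0" --pt "0 0 0 0 0 1 0" --pt "0 0 0 0 0 1 0" --pt "0 0 0 0 0 1 0" --pt "0 0 0 0 0 1 0"

```text
time: 20.95
tool_pos: [604.5, -44.3, 149.3]
tcp_rot: [-179.8, -0.1, 122.7]
ft_force: [-0.6, -0.2, -2.8]
finger_gap: 47.2
grip_force: 42.4
```

Request:
apply_moves --pt "0 0 0 0 0 1 0" --pt "0 0 0 0 0 1 0" --pt "0 0 0 0 0 1 0" --pt "0 0 0 0 0 1 0" --pt "0 0 0 0 0 0.06 0" --pt "0 0 0 0 0 0 0" --pt "0 0 0 0 0 0 0"

```text
time: 21.82
tool_pos: [605.6, -44.4, 151.5]
tcp_rot: [-180.0, -0.0, 104.3]
ft_force: [0.9, 0.6, -2.9]
finger_gap: 47.3
grip_force: 42.4
```

Run:
```python
from h import *
s=sense();print(s['tool_pos'],s['tcp_rot'],s['finger_gap'],totool([605,-43,61.2],s)/30)
im=snapshot('wrist')[:,:,::-1]; cv2.imwrite('pics/w6.png',im)
np.save('w6.npy',np.r_[s['tool_pos'],s['tcp_rot']])
cv2.imwrite('pics/w6b.png',cv2.resize(im[0:290,100:450],None,fx=2,fy=2,interpolation=cv2.INTER_CUBIC))
```

```text
[605.59080831 -44.39160099 151.45724878] [-1.79957780e+02 -1.89433154e-02  1.04317660e+02] 47.2707903666681 [ 0.04882138 -0.00539364  3.00859606]
```

View pics/w6b.png

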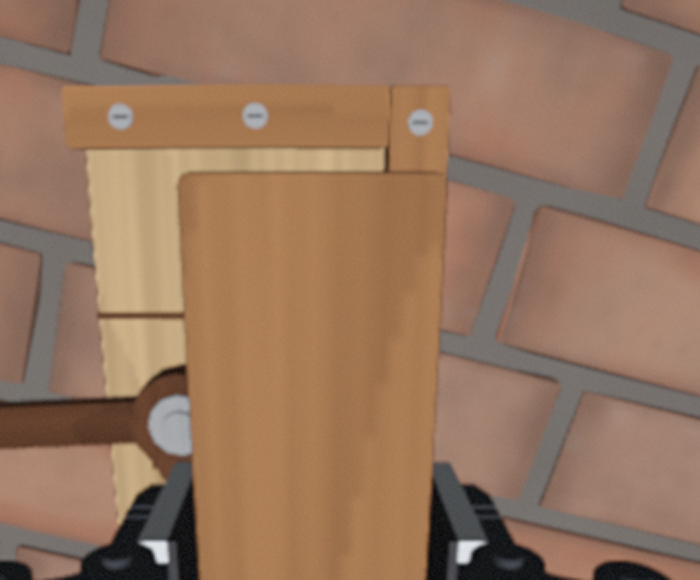

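The held stick's square end is the edge from (181,172) to (444,172), parallel to the end stop. The jig corners in this crop are (449,85), (63,87), (388,148) and (67,150). I'll check the offsets before lowering.

Run:
```python
from h import *
v=np.load('w6.npy');s={'tool_pos':v[:3],'tcp_rot':v[3:]};C=cam('wrist',s)
f=lambda p:np.array(p)/2+[100,0]
L=[(65,140,42),(-65,140,42),(45,120,42),(-65,120,42)]
q=fit([(C,L,f([(449,85),(63,87),(388,148),(67,150)]))],[599,-88,14]);print(q)
P=onz(C,f([(181,172),(444,172)]),v[2]+6.8)
for p in P: print(totool(p,s).round(1))
for x,y,a in (q[0],(598.9,-87.9,14.28)):
  print(R.from_euler('z',-a,degrees=True).apply(P-np.array([x,y,0])).round(1))
```

```text
(array([599.16864141, -87.70579242,  14.4179702 ]), np.float64(1.438558915098838), array([ 1.3,  0.2, -1.4,  0.3,  0.8, -0.1, -0.8, -0.1]))
[ 71.7 -21.2  -6.8]
[71.7 24.7 -6.8]
[[ -4.1 112.1 158.3]
 [ 41.8 112.  158.3]]
[[ -4.  112.2 158.3]
 [ 41.9 112.3 158.3]]
```

Request:
apply_moves --pt "0 -0.03 0.9 0 0 0 0" --pt "0 0 0.9 0 0 0 0" --pt "0 0 0.6 0 0 0 0" --pt "0 0 0.3 0 0 0 0" --pt "0 0 0.15 0 0 0 0" --pt "0 0 0 0 0 0 0"

```text
time: 22.62
tool_pos: [605.4, -44.7, 67.0]
tcp_rot: [180.0, 0.0, 104.3]
ft_force: [0.3, 0.1, -3.1]
finger_gap: 47.2
grip_force: 42.3
```

Request:
apply_moves --pt "0 0 0.1 0 0 0 0" --pt "0 0 0.05 0 0 0 0" --pt "0 0 0.03 0 0 0 0" --pt "0 0 0 0 0 0 0"

```text
time: 23.12
tool_pos: [605.1, -44.7, 61.3]
tcp_rot: [180.0, 0.0, 104.3]
ft_force: [-0.6, 0.1, -1.1]
finger_gap: 47.3
grip_force: 42.4
```

Request:
apply_moves --pt "0.1 0 0.01 0 0 0 0" --pt "0.08 0 0 0 0 0 0" --pt "0.05 0 0 0 0 0 0" --pt "0 0 0 0 0 0 0"

```text
time: 23.62
tool_pos: [603.6, -37.8, 61.3]
tcp_rot: [180.0, 0.0, 104.3]
ft_force: [0.0, -0.8, 3.1]
finger_gap: 47.2
grip_force: 43.0
```

Request:
apply_moves --pt "0.05 0 0 0 0 0 0" --pt "0.03 0 0 0 0 0 0" --pt "0 0 0 0 0 0 0"

```text
time: 24.0
tool_pos: [603.3, -36.5, 61.2]
tcp_rot: [179.9, 0.1, 104.2]
ft_force: [2.3, -5.6, 2.8]
finger_gap: 47.3
grip_force: 42.9
```

Request:
apply_moves --pt "0 0.06 0 0 0 0 0" --pt "0 0.05 0 0 0 0 0" --pt "0 0 0 0 0 0 0"

```text
time: 24.38
tool_pos: [605.3, -36.0, 61.3]
tcp_rot: [-179.9, 0.1, 104.2]
ft_force: [-5.6, -6.3, 7.8]
finger_gap: 47.3
grip_force: 43.8
```

Request:
apply_moves --pt "0 0.05 0 0 0 0 0" --pt "0 0.03 0 0 0 0 0" --pt "0 0 0 0 0 0 0"

```text
time: 24.75
tool_pos: [605.5, -35.9, 61.3]
tcp_rot: [-179.6, 0.0, 104.2]
ft_force: [-18.1, -8.9, 18.4]
finger_gap: 47.1
grip_force: 44.9
```

Request:
apply_moves --pt "0 0 0 0 0 0 0.75" --pt "0 0 0 0 0 0 0.75" --pt "0 0 0 0 0 0 0.75" --pt "0 0 -1 0 0 0 0.75" --pt "0 0 -1 0 0 0 1" --pt "-0.5 -0.1 -1 0 0 0 1" --pt "-0.5 0 -0.3 0 0 0 1" --pt "0 0 0 0 0 0 1"

```text
time: 25.75
tool_pos: [613.2, -65.2, 159.9]
tcp_rot: [179.9, 0.0, 104.2]
ft_force: [-0.3, 0.3, -1.6]
finger_gap: 85.6
grip_force: 0.0
```

Run:
```python
from h import *
s=sense();print(s['tool_pos'],s['tcp_rot'],s['ft_force'])
im=snapshot('wrist')[:,:,::-1]; cv2.imwrite('pics/w7.png',im)
np.save('w7.npy',np.r_[s['tool_pos'],s['tcp_rot']])
cv2.imwrite('pics/w7b.png',cv2.resize(im[0:290,100:450],None,fx=2,fy=2,interpolation=cv2.INTER_CUBIC))
```

```text
[613.22294796 -65.15071076 159.88645068] [1.79946940e+02 3.03018466e-02 1.04174194e+02] [-0.33946871  0.32760946 -1.58061956]
```

View pics/w7b.png

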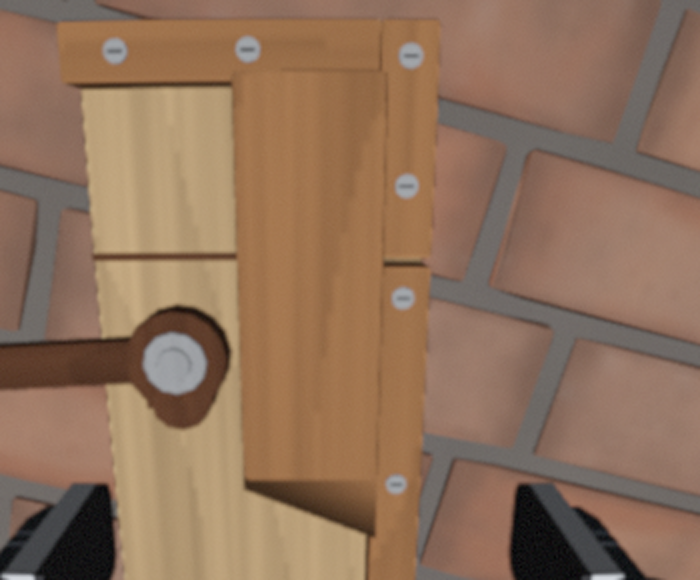

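The stick lies in the corner. Its top end edge runs from (236,70) to (384,68), its fence side is at (384,68)–(377,480), and the clamp is still open. I'll check this numerically and find the knob.

Run:
```python
from h import *
v=np.load('w7.npy');s={'tool_pos':v[:3],'tcp_rot':v[3:]};C=cam('wrist',s)
f=lambda p:np.array(p)/2+[100,0]
L=[(65,140,42),(-65,140,42),(-65,120,42)]
q=fit([(C,L,f([(439,18),(60,23),(62,85)]))],[599,-88,14]);print(q)
P=onz(C,f([(235,70),(385,68),(377,480),(375,533),(243,480)]),68)
for x,y,a in (q[0],(599,-87.8,14.33)):
  print(R.from_euler('z',-a,degrees=True).apply(P-np.array([x,y,0])).round(1).tolist())
  for t in (0,.8,1.2,1.6,1.7):
    k=np.array([-30.6-100*np.cos(t),20-100*np.sin(t),0]); print(t,(R.from_euler('z',a,degrees=True).apply(k)+[x,y,0]).round(1))
```

```text
(array([599.95237805, -87.52641358,  14.57395708]), np.float64(1.9003581568478012), array([ 1.9,  0. , -1.6, -0. , -0. ,  0.1]))
[[-2.4, 120.3, 68.0], [43.2, 120.6, 68.0], [43.4, -16.3, 68.0], [43.2, -37.7, 68.0], [-4.6, -15.9, 68.0]]
0 [ 468.5 -101.     0. ]
0.8 [ 515.9 -162.8    0. ]
1.2 [ 553.7 -175.2    0. ]
1.6 [ 593.3 -171.9    0. ]
1.7 [ 602.7 -168.6    0. ]
[[-2.0, 120.3, 68.0], [43.7, 120.8, 68.0], [44.5, -16.0, 68.0], [44.3, -37.5, 68.0], [-3.5, -15.9, 68.0]]
0 [ 467.5 -100.7    0. ]
0.8 [ 514.7 -162.7    0. ]
1.2 [ 552.4 -175.3    0. ]
1.6 [ 592.  -172.1    0. ]
1.7 [ 601.4 -168.9    0. ]
```

Request:
apply_moves --pt "0 -0.84 0 0 0 0 1" --pt "0 -0.84 0 0 0 0 1" --pt "0 -0.84 0 0 0 0 1" --pt "0 -0.84 0 0 0 0 1" --pt "0 -0.84 0 0 0 0 1" --pt "0 -0.84 0 0 0 0 1" --pt "0 0 0 0 0 1 1" --pt "0 0 0 0 0 1 1"

```text
time: 26.8
tool_pos: [464.9, -100.6, 157.8]
tcp_rot: [-179.9, -0.1, 94.9]
ft_force: [0.3, 0.4, -0.8]
finger_gap: 85.8
grip_force: 0.0
```

Request:
apply_moves --pt "0 0 0 0 0 1 1" --pt "0 0 0 0 0 1 1" --pt "0 0 0 0 0 1 1" --pt "0 0 0 0 0 1 1" --pt "0 0 0 0 0 1 1" --pt "0 0 0 0 0 1 1" --pt "0 0 0 0 0 1 1" --pt "0 0 0 0 0 1 1"

```text
time: 27.8
tool_pos: [465.1, -100.4, 157.7]
tcp_rot: [-179.8, 0.0, 58.3]
ft_force: [-0.5, -0.1, -0.6]
finger_gap: 85.3
grip_force: 0.0
```

Request:
apply_moves --pt "0 0 0 0 0 1 1" --pt "0 0 0 0 0 1 1" --pt "0 0 0 0 0 1 1" --pt "0 0 0 0 0 1 1" --pt "0 0 0 0 0 1 1" --pt "0 0 0 0 0 1 1" --pt "0 0 0 0 0 1 1" --pt "0 0 0 0 0 1 1"

```text
time: 28.8
tool_pos: [465.1, -100.5, 157.7]
tcp_rot: [-179.9, 0.1, 21.6]
ft_force: [0.2, 0.1, 1.0]
finger_gap: 85.3
grip_force: 0.0
```

Request:
apply_moves --pt "0 0 0 0 0 1 1" --pt "0 0 0 0 0 0.6 1" --pt "0 0 0 0 0 0 1" --pt "0 0 0 0 0 0 1"

```text
time: 29.3
tool_pos: [465.6, -100.9, 158.8]
tcp_rot: [-179.9, 0.1, 14.5]
ft_force: [0.9, -0.6, 0.1]
finger_gap: 85.3
grip_force: 0.0
```

Run:
```python
from h import *
s=sense();print(s['tool_pos'],s['tcp_rot'],s['joint_pos'].round(0))
v=np.load('w2.npy');C=cam('wrist',{'tool_pos':v[:3],'tcp_rot':v[3:]})
k=onz(C,np.array((217,258))*.64,75)[0]; print(k, totool([k[0],k[1],62],s)/30)
print((R.from_euler('z',-14.33,degrees=True).apply(k-np.array([599,-87.8,0]))))
```

```text
[ 465.62254836 -100.89523671  158.80484191] [-1.79943394e+02  7.68033732e-02  1.44912510e+01] [-18.  -9. 110.   0.  78.  57.]
[ 466.66008798 -102.17403961   75.        ] [0.02714324 0.05311274 3.22674368]
[-131.7799899    18.82815952   75.        ]
```

Request:
apply_moves --pt "0.05 0.04 0.9 0 0 0 1" --pt "0 0 0.9 0 0 0 1" --pt "0 0 0.9 0 0 0 1" --pt "0 0 0.5 0 0 0 1" --pt "0 0 0 0 0 0 0.1" --pt "0 0 0 0 0 0 0.1" --pt "0 0 0 0 0 0 0.1" --pt "0 0 0 0 0 0 0.1" --grip_force 20

```text
time: 30.3
tool_pos: [468.7, -102.4, 64.9]
tcp_rot: [179.9, -0.1, 14.4]
ft_force: [-1.6, 0.1, 4.0]
finger_gap: 21.0
grip_force: 21.3
```

Request:
apply_moves --pt "0 0 0 0 0 0 0" --pt "0 0 0 0 0 0 0" --pt "0 0 0 0 0 0 0"

```text
time: 30.68
tool_pos: [468.7, -102.4, 64.9]
tcp_rot: [179.9, -0.1, 14.4]
ft_force: [-0.5, -0.5, 6.7]
finger_gap: 20.8
grip_force: 21.5
```

Gripped on the knob. Now I'll swing it.

Request:
apply_moves --pt "0.01 0.266 0 0 0 -1 0" --pt "0.01 0.266 0 0 0 -1 0" --pt "0.01 0.266 0 0 0 -1 0" --pt "0.01 0.266 0 0 0 -1 0" --pt "0.01 0.266 0 0 0 -1 0" --pt "0.01 0.266 0 0 0 -1 0"

```text
time: 31.42
tool_pos: [492.1, -143.4, 64.9]
tcp_rot: [179.9, -0.2, 42.1]
ft_force: [5.4, 7.6, 3.4]
finger_gap: 20.3
grip_force: 21.2
```

Request:
apply_moves --pt "0.01 0.266 0 0 0 -1 0" --pt "0.01 0.266 0 0 0 -1 0" --pt "0.01 0.266 0 0 0 -1 0" --pt "0.01 0.266 0 0 0 -1 0"

```text
time: 31.92
tool_pos: [516.9, -162.1, 64.8]
tcp_rot: [179.9, -0.2, 60.4]
ft_force: [5.3, 12.6, 4.1]
finger_gap: 20.8
grip_force: 21.4
```

```bash
cat > k.py <<'E'
from h import *
s=sense();p=R.from_euler('z',-14.33,degrees=True).apply(s['tool_pos']-np.array([599,-87.8,0]))-[-30.6,20,0]
print(p.round(1),'r',np.hypot(*p[:2]),'t',np.arctan2(-p[1],-p[0]),'yaw',s['tcp_rot'],'F tool',R.from_euler('xyz',s['tcp_rot'],degrees=True).inv().apply(s['ft_force']),s['wrist_torque'],s['finger_gap'])
E
python3 k.py
```

```text
[-67.4 -71.7  64.8] r 98.38085871819821 t 0.8165841375967446 yaw [179.91153231  -0.24799217  60.43174264] F tool [13.58484791 -1.64636606 -4.05709574] [ 2.21343812 -0.86280843  0.12666156] 20.771104375052378
```

Request:
apply_moves --pt "0.04 0.266 0 0 0 -1 0" --pt "0.03 0.266 0 0 0 -1 0" --pt "0.02 0.266 0 0 0 -1 0" --pt "0.01 0.266 0 0 0 -1 0" --pt "0.01 0.266 0 0 0 -1 0"

```text
time: 32.55
tool_pos: [554.4, -172.9, 64.7]
tcp_rot: [180.0, -0.2, 83.4]
ft_force: [-1.4, 12.6, 9.3]
finger_gap: 20.6
grip_force: 21.7
```

```bash
python3 k.py
```

```text
[-33.7 -91.4  64.7] r 97.4335058729295 t 1.2175897315598987 yaw [179.95648583  -0.18393327  83.36074739] F tool [12.37759184 -2.86887945 -9.29400171] [2.08559795 0.12918626 0.1171355 ] 20.561802563939395
```

Request:
apply_moves --pt "0.03 0.26 0 0 0 -1 0" --pt "0.02 0.26 0 0 0 -1 0" --pt "0.02 0.26 0 0 0 -1 0" --pt "0.01 0.26 0 0 0 -1 0"

```text
time: 33.05
tool_pos: [584.5, -170.7, 64.7]
tcp_rot: [-180.0, -0.2, 101.7]
ft_force: [-6.8, 10.3, 12.3]
finger_gap: 20.9
grip_force: 22.0
```

```bash
python3 k.py
```

```text
[ -3.9 -96.7  64.7] r 96.78192597440676 t 1.5300326017527954 yaw [-1.79972121e+02 -1.68481823e-01  1.01689699e+02] F tool [ 11.471811    -4.54402265 -12.24166103] [1.67715689 1.0779386  0.03313633] 20.921354463402334
```

Near the stop; I'll push gently until it resists.

Request:
apply_moves --pt "0.01 0.15 0 0 0 -0.5 0" --pt "0 0.12 0 0 0 -0.3 0" --pt "0 0 0 0 0 0 0"

```text
time: 33.42
tool_pos: [589.3, -169.3, 64.3]
tcp_rot: [-179.6, -0.2, 105.2]
ft_force: [-21.5, 6.1, 22.2]
finger_gap: 20.5
grip_force: 23.6
```

```bash
python3 k.py
```

```text
[  1.  -96.6  64.3] r 96.60172013703371 t 1.581458579091851 yaw [-179.61842224   -0.24155414  105.20383614] F tool [ 11.62895432 -19.25228828 -22.06043955] [ 1.05193001  3.48344208 -0.17656126] 20.48268739248089
```

Request:
apply_moves --pt "0 -0.06 0 0 0 0 0" --pt "0 0 0 0 0 0 0.7" --pt "0 0 0 0 0 0 0.7" --pt "0 0 0 0 0 0 0.7" --pt "0 0 -0.6 0 0 0 0.7" --pt "0 0 -0.9 0 0 0 0.7" --pt "0 0 -0.9 0 0 0 1" --pt "0 0 -0.8 0 0 0.2 1"

```text
time: 34.42
tool_pos: [591.2, -171.2, 162.6]
tcp_rot: [179.9, 0.1, 104.2]
ft_force: [0.5, 0.6, 0.3]
finger_gap: 85.6
grip_force: 0.0
```

Request:
apply_moves --pt "0.8 0.42 0 0 0 0 1" --pt "0.8 0.42 0 0 0 0 1" --pt "0.8 0.42 0 0 0 0 1" --pt "0.74 0.42 0 0 0 0 1" --pt "0 0 0 0 0 0 1" --pt "0 0 0 0 0 0 1"

```text
time: 35.17
tool_pos: [616.4, -67.8, 160.6]
tcp_rot: [180.0, 0.0, 104.3]
ft_force: [-0.2, -0.5, -0.5]
finger_gap: 85.6
grip_force: 0.0
```

Run:
```python
from h import *
s=sense();print(s['tool_pos'],s['tcp_rot'],s['time'])
im=snapshot('wrist')[:,:,::-1].copy(); cv2.imwrite('pics/w8.png',im)
v=np.load('w7.npy');C7=cam('wrist',{'tool_pos':v[:3],'tcp_rot':v[3:]});C8=cam('wrist',s)
a=cv2.imread('pics/w7.png')
# template-match patches; predicted vs. actual shift
for n,(u,w),z in [('stick NE',(291,36),68),('stick NW',(218,36),68),('stick S',(288,262),68),('stick SW',(222,242),68),('screw',(305,27),42),('screw2',(303,93),42),('screw3',(298,242),42),('stopscrew',(157,25),42)]:
    P=onz(C7,(u,w),z); e=proj(C8,P)[0]
    x0,x1,y0,y1=u-14,u+15,max(w-14,0),w+15
    r=cv2.matchTemplate(im,a[y0:y1,x0:x1],cv2.TM_CCOEFF_NORMED); _,m,_,l=cv2.minMaxLoc(r)
    found=np.array(l)+[u-x0,w-y0]; D=onz(C8,found,z)-P
    print(n,round(m,2),'px diff',(found-e).round(1),'mm',D[0][:2].round(1))
# lever: dark at pred closed vs open positions
for t in (0,1.4,1.6):
    k=np.array([[-30.6-60*np.cos(t),20-60*np.sin(t),0]]);k=R.from_euler('z',14.33,degrees=True).apply(k)+[599,-87.8,39]
    p=proj(C8,k)[0]; print(t,p.round(0), im[int(p[1]),int(p[0])] if 0<=p[1]<384 and 0<=p[0]<512 else None)
```

```text
[616.43184243 -67.7826093  160.64332315] [1.79964110e+02 4.47731050e-02 1.04265693e+02] 35.175
stick NE 0.98 px diff [0.7 0.6] mm [ 0.5 -0.2]
stick NW 0.98 px diff [0.7 0.7] mm [ 0.5 -0.3]
stick S 0.99 px diff [ 0.4 -0.4] mm [0.2 0.4]
stick SW 1.0 px diff [ 0.5 -0.2] mm [0.3 0.2]
screw 0.98 px diff [0.3 0.1] mm [0.2 0. ]
screw2 0.98 px diff [ 0.2 -0.1] mm [0.1 0.1]
screw3 0.99 px diff [0.1 0.2] mm [ 0.1 -0.1]
stopscrew 0.98 px diff [66.3 -0.8] mm [43.7 11.1]
0 [108. 176.] [ 88 105 144]
1.4 [177. 246.] [112 147 173]
1.6 [192. 247.] [44 61 95]
```

The stick moved by less than a millimetre, and the lever now sits at about 1.6 rad. Handing in.

```bash
python3 -c "
from bench import *
print(hand_in())"
```

```text
the job is handed in; nothing more can be done
None
```

I've handed the job in: the chunk lies flat in the tray, the stick measured flush in the corner against fence and stop, and the clamp is closed at about 1.6 rad; the hand-in returned no verdict.

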